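# Collapse the bench lamp's telescopic column

### The arm

A 6-joint arm with a two-finger parallel gripper is mounted at the origin on the work surface. World frame = base frame: x ahead of the robot, y to its left, z up, the work surface at z = 0. Lengths are in mm, angles in rad, forces in N, time in s.
With the tool pointing down it reaches from about 400 to 925 mm from the base axis. Payload 12.5 kg.
Tool frame: the origin (TCP) lies on the centre line of the jaws, within the pads' length; the fingertips stand 19 mm ahead of it and the grasp point (between the pads) is the TCP (r.tcp_to_tips is the distance from the TCP to the fingertips, in mm); z points along the fingers, y is the line along which they close (so a half turn about z gives the same grasp; the last joint's range is limited). The gripper opens to 95 mm and grips with 3 to 60 N. Pads are 20 mm wide; open, the fingers measure 119 mm over their backs; the gripper's body (75 mm by 180 mm) begins 59 mm behind the grasp point.
Start: joints at [-1.302, 0.491, 1.559, -0, 1.092, -0.106], TCP at [228.827, -581.621, 233.661] pointing down, gripper open.
Joint ranges: [-3.1, 3.1], [-0.84, 2.19], [0.05, 2.79], [-1.13, 4.28], [0.06, 2.93], [-2.69, 2.69]. Speed limits (rad/s): [2.22, 2.22, 2.79, 3.14, 3.14, 3.14].

### API

Orientations are given as a rotation vector (axis times angle).
In Python, from workcell import sensors, capture, order, r gives the robot as it stands. The module is installed in compiled form; this text tells all that it offers.
- The arm moves only by the tool jog_arm, never from a script. Its argument "motion" is a list of rows, each an object of numbers: "tx", "ty", "tz": the shift along the tool's x, y, z in units of 0.15 m (1.0 is 0.15 m); "rx", "ry", "rz": the turn, a rotation vector about the tool's x, y, z in units of 30 degrees (1.0 is 30 degrees). A call has 1 to 5 rows; each row shifts and turns the commanded pose from where the row before left it, along the tool's axes as they then stand; what a row does not reach is not made up. A row lasts 1/8 s, in which the tool goes at most 62.5 mm and 10.7 degrees, less where a joint would pass 70% of its speed; a pose out of reach is approached as far as the arm can. A call with a number of a shift or a turn outside -1 to 1 is refused whole. A call with a gripper value outside its range is refused whole. "fingers" is the closure in counts, from 0 (fully open) to 255 (shut), set as the call begins (left out, the last holds). The fingers move at their own pace and stop on an object; the grip force is fixed at half the most. Time passes only in rows, so rows that do not move let the fingers close. It gives the time, the measured TCP pose, the force, the opening and the grip force at its end, in the units of the state.
- sensors.state(): the state, without advancing time (a new reading comes with each control period).
- capture(name): name is "scene" or "side" or "wrist"; returns a dict with "image" (400x640x3 uint8, red, green, blue), "camera_matrix" (3x3 intrinsics, pixels), "k1" (the pictures are not rectified: a ray, as slopes to the right and down, at radius r is drawn at 1 + k1 r^2 times it, then the intrinsics apply), "camera_from_world" (4x4, takes a point from world to camera coordinates). Camera axes: x right, y up, looking along -z (the intrinsics and any distortion apply to the point x, -y, -z); pixel columns grow to the right and rows downward; lengths in mm; the calibration is good to about 2 mm. A picture is of the moment at which its call begins. There is no depth.
- order.sign_off(): hands the job in; it is judged then, once.
The state is a dict: "t": time; "joint_positions": joint angles; "joint_velocities": joint speeds; "effort": joint torques, N m; "ee_pos": TCP position; "ee_rot": TCP orientation; "contact_force": force on the tool from outside, world axes, zero at the start; "wrist_torque": the same for the moment, N m; "width": opening from 0.0 (shut) to 1.0 (fully open); "grip_force": force on a finger pad.
Only numpy, scipy, OpenCV 4.12 (cv2) and the standard library are available. Lean on these libraries where they do the work, as an engineer would, in place of code of your own. Each camera call takes 0.05 s, during which the arm holds its last target. There are 200 camera calls.

### The job

We are finished at the microscope: push the bench lamp's telescopic column right down to its shortest, first the thin tube fully home in the middle one, then the middle tube fully home in the base tube. Leave the lamp standing where it is and the other things on the bench undisturbed.

Things in the scene. Friction and masses are not known exactly. Their poses are not given: they have to be found in the camera images.
- lamp: The lamp's foot with its fixed outer tube: a round grey base 150 mm across and 18 mm high, standing loose on the bench (about 2.4 kg), with an upright aluminium tube 28 mm across in its centre that ends in a black ribbed collar 36 mm across, top at 136 mm. Origin: centre of the base's underside, on the column's axis; z up. Its x axis points towards the side on which the spot light hangs.
- outer_collar_top (a point): Centre of the top of the outer tube's collar, 136 mm above the bench, on the column's axis. The middle tube's collar rests on it when the middle tube is home.
- middle_collar_top (a point): Centre of the top of the middle tube's black collar (28 mm across, 16 mm high) on the column's axis; z up. The middle tube is bright steel, 20 mm across. With the middle tube home this point is 152 mm above the bench.
- cap_top (a point): Centre of the flat top of the lamp's head, a black cylinder 40 mm across and 30 mm high on the thin steel tube (12 mm across), on the column's axis; z up. The lamp's highest point; it may be pressed anywhere on top. It is 182 mm above the bench when both tubes are home (a hard stop), and higher by the sum of both joint values otherwise (282 to 332 mm at the start).
- spot_head (a point): Centre of the small white and black spot light (42 mm across, about 52 mm long) that hangs at the end of a 12 mm side arm, 94 mm from the column's axis and 37 mm below the head's top; it moves with the thin tube.
- thin_tube (a joint): How far the thin tube stands out of the middle tube, in m: 0 = fully home (head resting on the middle collar), at most 0.08. Starts at 0.05 to 0.075. Held by friction, no spring: pressing the head with about 4 N moves it, and the middle tube stays up meanwhile.
- middle_tube (a joint): How far the middle tube stands out of the outer tube, in m: 0 = fully home (its collar resting on the outer collar), at most 0.08. Starts at 0.05 to 0.075. Held by stiffer friction, no spring: with the thin tube home, pressing the head with about 10 N moves it.
- bottle: Bystander: clear reagent bottle with a blue cap, 86 mm across, 175 mm high, loose. Origin: centre of its underside, z up.
- tip_box: Bystander: grey and white pipette-tip box, 124 x 84 mm, 69 mm high, loose. Origin: centre of its underside, z up. Beyond it, at the right end of the bench (y below -0.35), stands the white stereo microscope, fixed and about 310 mm high: keep clear of it.
- dishes: Bystander: stack of three whitish clear dishes, 90 mm across, 48 mm high, loose (moves as one). Origin: centre of its underside, z up.

How it is judged (in metres and radians):
On the way:
1. the thin tube is fully home in the middle tube (within 3 mm) while the middle tube still stands out by more than 20 mm (value of joint thin_tube below 0.003 m and value of joint middle_tube above 0.02 m), for 0.05 s.
At the end, for the whole second after the job is handed in: Both tubes are fully home, each within 3 mm, and the lamp stands upright (within 3 degrees), at rest, within 40 mm of where it was; bottle, tip box and dishes are within 30 mm of where they were (value of joint each of thin_tube, middle_tube below 0.003 m and angle between lamp's own z axis and vertical below 0.05 rad and distance of lamp from where it was at the start of the episode below 0.04 m and linear speed of lamp below 0.02 m/s and distance of each of bottle, tip_box, dishes from where it was at the start of the episode below 0.03 m); the robot touches nothing.
It fails at once if the lamp is tipped by more than about 11 degrees (angle between lamp's own z axis and vertical above 0.2 rad).
It fails at once if a bystander is shoved by more than 30 mm or knocked over (distance of any of bottle, tip_box, dishes from where it was at the start of the episode above 0.03 m or angle between any of bottle, tip_box, dishes's own z axis and vertical above 0.35 rad).
It also fails if it takes over 29 s, if anything falls off the work surface, if the arm or the gripper's body presses on something with over 40 N, if the wrist force passes 120 N, or if a joint passes its speed limit or range.

## Working session

There is one attempt and no reset: what is moved stays moved. The work goes in short steps, Python scripts to look and compute and a tool call to move; the robot and the scene stay as the last step left them, time stands still between calls to the robot, and variables do not carry over. Pictures are saved under pics/ and viewed, at most 10 in all, crops included, and the job is handed in when it is done.

Besides the shell and the picture viewer there is one more tool, called after "Call:" in YAML: its name, and indented under it one key for each argument. jog_arm: Moves the arm, as the interface text tells. Shifts and turns lie within -1 to 1; 1 stands for 0.15 m of shift or 30 degrees of turn. Its arguments: {"type":"object","properties":{"motion":{"type":"array"},"fingers":{"type":"number"}},"required":["motion"]}

```bash
mkdir -p pics
python3 - <<'E'
from workcell import sensors,capture,r
import cv2,numpy as np,pickle
s=sensors.state();print({k:np.round(v,3) for k,v in s.items()})
d={}
for n in("scene","side"):
    c=capture(n);d[n]=c;cv2.imwrite(f"pics/{n}0.png",c["image"][:,:,::-1]);print(n,c["camera_matrix"],c["k1"],np.round(c["camera_from_world"],3))
pickle.dump(d,open("d.pkl","wb"))
E
```

```text
{'t': np.float64(0.0), 'joint_positions': array([-1.302,  0.492,  1.559, -0.   ,  1.092, -0.106]), 'joint_velocities': array([-0.001, -0.002,  0.   , -0.001,  0.   ,  0.   ]), 'effort': array([-4.0000e-03, -6.1266e+01, -2.5819e+01,  6.9000e-02,  4.8000e-02,
       -0.0000e+00]), 'ee_pos': array([ 228.748, -581.43 ,  233.043]), 'ee_rot': array([-3.086, -0.585,  0.   ]), 'contact_force': array([0.171, 0.393, 1.156]), 'wrist_torque': array([ 0.05 , -0.039, -0.018]), 'grip_force': np.float64(0.0), 'width': np.float64(0.999)}
scene [[442.68121122   0.         318.0184823 ]
 [  0.         442.68121122 192.86269735]
 [  0.           0.           1.        ]] -0.03736851349179817 [[-4.380000e-01  8.980000e-01 -2.300000e-02  2.002880e+02]
 [-4.780000e-01 -2.120000e-01  8.520000e-01  1.382010e+02]
 [ 7.610000e-01  3.850000e-01  5.220000e-01 -1.511473e+03]
 [ 0.000000e+00  0.000000e+00  0.000000e+00  1.000000e+00]]
side [[464.86043227   0.         322.06201991]
 [  0.         464.86043227 203.06172134]
 [  0.           0.           1.        ]] -0.03914514946544092 [[-9.910000e-01 -1.350000e-01  1.400000e-02  4.801080e+02]
 [ 9.500000e-02 -6.150000e-01  7.820000e-01 -1.424300e+02]
 [-9.700000e-02  7.770000e-01  6.230000e-01 -1.195184e+03]
 [ 0.000000e+00  0.000000e+00  0.000000e+00  1.000000e+00]]
```

View pics/scene0.png

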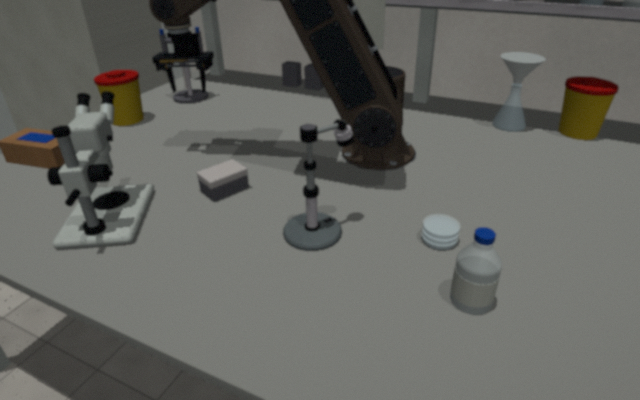

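View pics/side0.png

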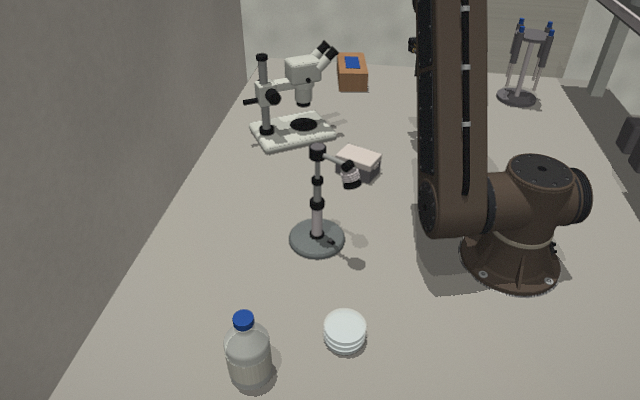

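The scene view shows the lamp base near (312,231) and its head at (308,130). In the side view they are at (317,239) and (318,151). The spot light is to the right in both views, at (345,133) and (350,176). I'll zoom in on both for exact pixels.

```bash
cat > h.py <<'E'
import numpy as np,cv2
from scipy.optimize import least_squares
def ray(c,p):
    K=c["camera_matrix"];u=(np.array(p,float)-K[:2,2])/[K[0,0],K[1,1]]
    s=u.copy()
    for _ in range(20): s=u/(1+c["k1"]*(s@s))
    T=c["camera_from_world"];R=T[:3,:3]
    d=R.T@np.array([s[0],-s[1],-1]);return -R.T@T[:3,3],d/np.linalg.norm(d)
def plane(c,p,z):
    o,d=ray(c,p);return o+d*(z-o[2])/d[2]
def tri(rays):
    A=0;b=0
    for o,d in rays:
        P=np.eye(3)-np.outer(d,d);A=A+P;b=b+P@o
    x=np.linalg.solve(A,b);return x,[np.linalg.norm((np.eye(3)-np.outer(d,d))@(x-o)) for o,d in rays]
def proj(c,X):
    T=c["camera_from_world"];q=T[:3,:3]@X+T[:3,3];s=np.array([q[0],-q[1]])/-q[2]
    s=s*(1+c["k1"]*(s@s));K=c["camera_matrix"];return s*K[0,0]+K[:2,2]
E
python3 - <<'E'
import pickle,cv2,numpy as np
from h import *
d=pickle.load(open("d.pkl","rb"))
a=d["scene"]["image"][110:250,270:370];b=d["side"]["image"][130:270,270:370]
im=np.hstack([cv2.resize(x,None,fx=4,fy=4,interpolation=cv2.INTER_CUBIC) for x in(a,b)])
im=np.clip(im.astype(float)*1.5,0,255).astype(np.uint8)
cv2.imwrite("pics/z.png",im[:,:,::-1])
x,e=tri([ray(d["scene"],(308,126.5)),ray(d["side"],(318,147))]);print(x,e)
print(plane(d["scene"],(312.5,228.5),18),plane(d["side"],(317,236.5),18))
for n,p,q,z in(("bottle",(484,236),(243,319),175),("dish",(441,223),(345,325),48),("box",(222,172),(358,156),69)):
    print(n,plane(d["scene"],p,z),plane(d["side"],q,z))
E
```

```text
[497.46804568   3.05922815 289.09959943] [np.float64(1.144698631282056), np.float64(1.1446986312821332)]
[505.0215499    8.52423607  18.        ] [496.76936278  11.16415303  18.        ]
bottle [586.62351891 410.21710554 175.        ] [572.29019832 413.15575716 175.        ]
dish [393.61923635 302.42347127  48.        ] [395.5849618  304.11607494  48.        ]
box [ 428.0446855  -320.12619434   69.        ] [ 416.30728514 -316.08747305   69.        ]
```

View pics/z.png

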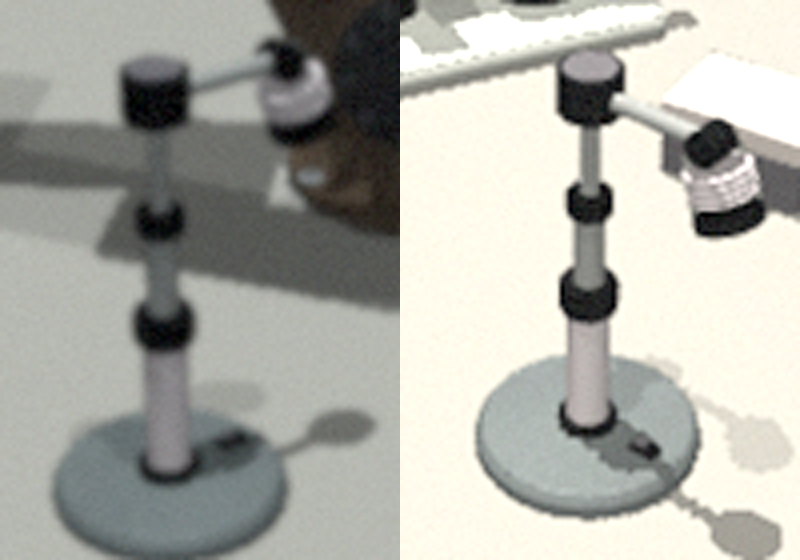

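The zoom shows the cap top centre at scene (308.6,126.6) and side (317.3,146.6), with both tubes extended. The outer collar top is at about scene (310.5,189) and side (316.8,200.5).

Run:
```python
import pickle
from h import *
from workcell import sensors
from scipy.spatial.transform import Rotation as Ro
d=pickle.load(open("d.pkl","rb"));S,D=d["scene"],d["side"]
x,e=tri([ray(S,(308.6,126.6)),ray(D,(317.3,146.6))]);print(x,e)
print(tri([ray(S,(310.5,189)),ray(D,(316.8,200.5))]))
print("spot",tri([ray(S,(343,133)),ray(D,(350,176))]))
print("scope",[plane(D,p,15).round() for p in((250,130),(308,112),(265,150),(335,135))],tri([ray(S,(92,100)),ray(D,(328,50))]))
s=sensors.state();R=Ro.from_rotvec(s["ee_rot"])
for z in(380,):
  t=np.array([498,4,z]);print((R.inv().apply(t-s["ee_pos"])/150).round(3))
```

```text
[498.9478636    5.01256035 290.42404372] [np.float64(0.46312407541510464), np.float64(0.463124075415042)]
(array([499.54228112,   3.51050601, 130.94824296]), [np.float64(1.101338122452795), np.float64(1.1013381224527445)])
spot (array([417.9125503 ,  53.05179804, 250.64421566]), [np.float64(0.2734421565967164), np.float64(0.2734421565966785)])
scope [array([ 815., -512.,   15.]), array([ 632., -681.,   15.]), array([ 731., -389.,   15.]), array([ 510., -525.,   15.])] (array([ 553.24212189, -623.64140169,  284.9089019 ]), [np.float64(2.3882383642194642), np.float64(2.3882383642195437)])
[ 3.099 -2.976 -0.976]
```

Call:
jog_arm:
  motion:
    - {"tz":-0.25}
    - {"tz":-0.25}
    - {"tz":-0.25}
    - {"tz":-0.25}
    - {"tx":0.1,"ty":-0.1}
  fingers: 255

```text
$.motion[0]: bad value
```

Call:
jog_arm:
  motion:
    - {"tx":0.25,"ty":-0.24}
    - {"tx":0.25,"ty":-0.24}
    - {"tx":0.25,"ty":-0.24}
    - {"tx":0.25,"ty":-0.24}
    - {"tx":0.25,"ty":-0.24}

```text
$.motion[0]: bad value
```

Call:
jog_arm:
  motion:
    - {"tx":0.25,"ty":-0.24}
    - {"tx":0.25,"ty":-0.24}
    - {"tx":0.25,"ty":-0.24}
    - {"tx":0.25,"ty":-0.24}
    - {"tx":0.2,"ty":-0.19}

```text
$.motion[0]: bad value
```

Call:
jog_arm:
  motion:
    - {"tx":0,"ty":0,"tz":-0.25,"rx":0,"ry":0,"rz":0}
    - {"tx":0,"ty":0,"tz":-0.25,"rx":0,"ry":0,"rz":0}
    - {"tx":0,"ty":0,"tz":-0.25,"rx":0,"ry":0,"rz":0}
    - {"tx":0,"ty":0,"tz":-0.25,"rx":0,"ry":0,"rz":0}
  fingers: 255

```text
t: 0.6
ee_pos: [228.8, -581.4, 384.6]
ee_rot: [-3.086, -0.585, -0.0]
contact_force: [-0.0, -0.4, 0.2]
width: 0.636
grip_force: 0.0
```

All six keys are required. Next I'll move across.

Call:
jog_arm:
  motion:
    - {"tx":0.25,"ty":-0.24,"tz":0,"rx":0,"ry":0,"rz":0}
    - {"tx":0.25,"ty":-0.24,"tz":0,"rx":0,"ry":0,"rz":0}
    - {"tx":0.25,"ty":-0.24,"tz":0,"rx":0,"ry":0,"rz":0}
    - {"tx":0.25,"ty":-0.24,"tz":0,"rx":0,"ry":0,"rz":0}
    - {"tx":0.25,"ty":-0.24,"tz":0,"rx":0,"ry":0,"rz":0}

```text
t: 1.23
ee_pos: [337.8, -343.8, 383.5]
ee_rot: [-3.086, -0.585, 0.0]
contact_force: [0.6, -0.9, -0.0]
width: 0.108
grip_force: 0.0
```

Call:
jog_arm:
  motion:
    - {"tx":0.25,"ty":-0.24,"tz":0,"rx":0,"ry":0,"rz":0}
    - {"tx":0.25,"ty":-0.24,"tz":0,"rx":0,"ry":0,"rz":0}
    - {"tx":0.25,"ty":-0.24,"tz":0,"rx":0,"ry":0,"rz":0}
    - {"tx":0.25,"ty":-0.24,"tz":0,"rx":0,"ry":0,"rz":0}
    - {"tx":0.25,"ty":-0.24,"tz":0,"rx":0,"ry":0,"rz":0}

```text
t: 1.85
ee_pos: [446.4, -107.6, 383.6]
ee_rot: [3.087, 0.585, -0.0]
contact_force: [1.1, -1.5, 0.7]
width: 0.004
grip_force: 0.0
```

```bash
cat > go.py <<'E'
from workcell import sensors
from scipy.spatial.transform import Rotation as Ro
import numpy as np
s=sensors.state();R=Ro.from_rotvec(s["ee_rot"])
print(s["t"],s["ee_pos"].round(1) if hasattr(s["ee_pos"],"round") else s["ee_pos"],(R.inv().apply(np.array([499,4.5,330])-s["ee_pos"])/150).round(3))
E
python3 go.py
```

```text
1.85 [ 446.4 -107.6  383.6] [ 0.6   -0.567  0.357]
```

Call:
jog_arm:
  motion:
    - {"tx":0.2,"ty":-0.19,"tz":0,"rx":0,"ry":0,"rz":0}
    - {"tx":0.2,"ty":-0.19,"tz":0,"rx":0,"ry":0,"rz":0}
    - {"tx":0.2,"ty":-0.187,"tz":0,"rx":0,"ry":0,"rz":0}
    - {"tx":0,"ty":0,"tz":0.16,"rx":0,"ry":0,"rz":0}
    - {"tx":0,"ty":0,"tz":0.16,"rx":0,"ry":0,"rz":0}

```text
t: 2.48
ee_pos: [498.6, 3.4, 334.7]
ee_rot: [3.086, 0.587, -0.0]
contact_force: [-0.2, 0.1, -0.2]
width: 0.006
grip_force: 0.0
```

```bash
cat > look.py <<'E'
import sys
from h import *
from workcell import capture
im=[]
for n,x0,y0 in(("scene",270,100),("side",270,120)):
    c=capture(n);a=c["image"][y0:y0+140,x0:x0+100]
    im.append(cv2.resize(a,None,fx=4,fy=4,interpolation=cv2.INTER_CUBIC))
cv2.imwrite(sys.argv[1],np.clip(np.hstack(im)*1.5,0,255).astype(np.uint8)[:,:,::-1])
E
python3 look.py pics/l1.png; python3 go.py
```

```text
2.575 [497.8   3.  333.5] [ 0.011 -0.006  0.023]
```

View pics/l1.png

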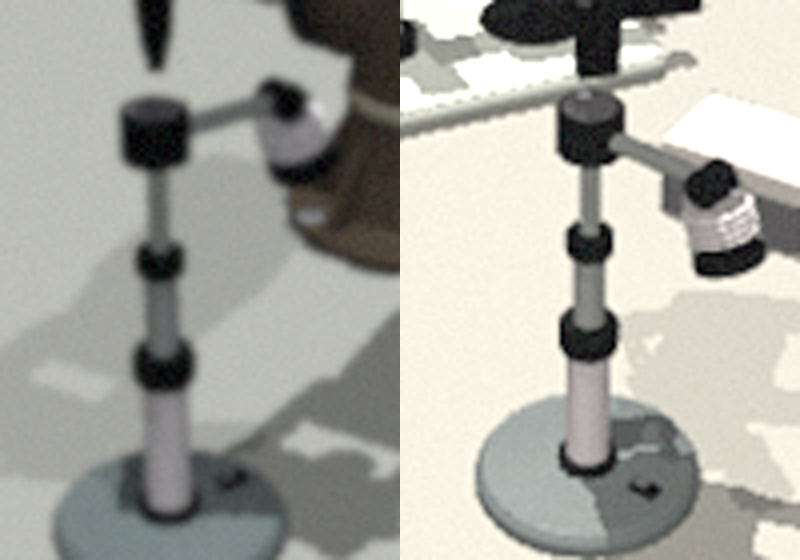

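The closed fingertips are over the cap centre in both views: tip at zoom (155,70) above the cap at (155,105) on the left, and (597,72) above (590,105) on the right. I'll descend.

Call:
jog_arm:
  motion:
    - {"tx":0.01,"ty":-0.005,"tz":0.04,"rx":0,"ry":0,"rz":0}
    - {"tx":0,"ty":0,"tz":0.04,"rx":0,"ry":0,"rz":0}
    - {"tx":0,"ty":0,"tz":0.03,"rx":0,"ry":0,"rz":0}
    - {"tx":0,"ty":0,"tz":0.03,"rx":0,"ry":0,"rz":0}
    - {"tx":0,"ty":0,"tz":0.03,"rx":0,"ry":0,"rz":0}

```text
t: 3.2
ee_pos: [499.8, 4.0, 309.9]
ee_rot: [3.086, 0.585, 0.0]
contact_force: [-0.1, 0.9, 0.1]
width: 0.005
grip_force: 0.0
```

Call:
jog_arm:
  motion:
    - {"tx":0,"ty":0,"tz":0.03,"rx":0,"ry":0,"rz":0}
    - {"tx":0,"ty":0,"tz":0.03,"rx":0,"ry":0,"rz":0}
    - {"tx":0,"ty":0,"tz":0.03,"rx":0,"ry":0,"rz":0}
    - {"tx":0,"ty":0,"tz":0.03,"rx":0,"ry":0,"rz":0}

```text
t: 3.7
ee_pos: [499.8, 4.0, 291.9]
ee_rot: [3.086, 0.585, 0.0]
contact_force: [-0.5, -0.9, 4.7]
width: 0.006
grip_force: 1.9
```

Call:
jog_arm:
  motion:
    - {"tx":0,"ty":0,"tz":0.03,"rx":0,"ry":0,"rz":0}
    - {"tx":0,"ty":0,"tz":0.03,"rx":0,"ry":0,"rz":0}
    - {"tx":0,"ty":0,"tz":0.03,"rx":0,"ry":0,"rz":0}
    - {"tx":0,"ty":0,"tz":0.03,"rx":0,"ry":0,"rz":0}

```text
t: 4.2
ee_pos: [499.8, 4.0, 273.8]
ee_rot: [3.086, 0.585, 0.0]
contact_force: [-0.6, 0.1, 3.5]
width: 0.007
grip_force: 1.9
```

Call:
jog_arm:
  motion:
    - {"tx":0,"ty":0,"tz":0.03,"rx":0,"ry":0,"rz":0}
    - {"tx":0,"ty":0,"tz":0.03,"rx":0,"ry":0,"rz":0}
    - {"tx":0,"ty":0,"tz":0.03,"rx":0,"ry":0,"rz":0}

```text
t: 4.58
ee_pos: [499.8, 4.0, 260.3]
ee_rot: [3.086, 0.585, 0.0]
contact_force: [0.2, -0.5, 3.6]
width: 0.004
grip_force: 1.9
```

Call:
jog_arm:
  motion:
    - {"tx":0,"ty":0,"tz":0.03,"rx":0,"ry":0,"rz":0}
    - {"tx":0,"ty":0,"tz":0.03,"rx":0,"ry":0,"rz":0}

```text
t: 4.82
ee_pos: [499.8, 4.0, 251.5]
ee_rot: [3.086, 0.585, 0.0]
contact_force: [-2.9, 0.0, 10.0]
width: 0.004
grip_force: 5.0
```

Force has risen to 10 N, so the thin tube is home. The tips are at about 232 mm, which leaves about 50 mm for the middle tube. I'll keep pressing.

Call:
jog_arm:
  motion:
    - {"tx":0,"ty":0,"tz":0.03,"rx":0,"ry":0,"rz":0}
    - {"tx":0,"ty":0,"tz":0.03,"rx":0,"ry":0,"rz":0}
    - {"tx":0,"ty":0,"tz":0.03,"rx":0,"ry":0,"rz":0}
    - {"tx":0,"ty":0,"tz":0.03,"rx":0,"ry":0,"rz":0}

```text
t: 5.32
ee_pos: [499.8, 4.0, 233.9]
ee_rot: [3.086, 0.585, 0.001]
contact_force: [-2.3, -0.9, 10.4]
width: 0.004
grip_force: 5.0
```

Call:
jog_arm:
  motion:
    - {"tx":0,"ty":0,"tz":0.03,"rx":0,"ry":0,"rz":0}
    - {"tx":0,"ty":0,"tz":0.03,"rx":0,"ry":0,"rz":0}
    - {"tx":0,"ty":0,"tz":0.03,"rx":0,"ry":0,"rz":0}
    - {"tx":0,"ty":0,"tz":0.03,"rx":0,"ry":0,"rz":0}

```text
t: 5.82
ee_pos: [499.8, 4.0, 215.9]
ee_rot: [3.086, 0.585, 0.001]
contact_force: [-2.1, -0.3, 10.2]
width: 0.002
grip_force: 5.0
```

Call:
jog_arm:
  motion:
    - {"tx":0,"ty":0,"tz":0.02,"rx":0,"ry":0,"rz":0}
    - {"tx":0,"ty":0,"tz":0.02,"rx":0,"ry":0,"rz":0}

```text
t: 6.08
ee_pos: [499.8, 4.0, 209.8]
ee_rot: [3.086, 0.585, 0.001]
contact_force: [-1.8, -0.2, 9.9]
width: 0.006
grip_force: 4.9
```

Call:
jog_arm:
  motion:
    - {"tx":0,"ty":0,"tz":0.02,"rx":0,"ry":0,"rz":0}
    - {"tx":0,"ty":0,"tz":0.015,"rx":0,"ry":0,"rz":0}

```text
t: 6.32
ee_pos: [499.8, 4.0, 204.6]
ee_rot: [3.086, 0.585, 0.001]
contact_force: [-0.9, -0.7, 9.7]
width: 0.003
grip_force: 4.9
```

Call:
jog_arm:
  motion:
    - {"tx":0,"ty":0,"tz":0.01,"rx":0,"ry":0,"rz":0}

```text
t: 6.45
ee_pos: [499.8, 4.0, 203.1]
ee_rot: [3.086, 0.585, 0.001]
contact_force: [-1.6, -0.5, 9.1]
width: 0.005
grip_force: 4.8
```

Call:
jog_arm:
  motion:
    - {"tx":0,"ty":0,"tz":0.01,"rx":0,"ry":0,"rz":0}

```text
t: 6.58
ee_pos: [499.8, 4.0, 201.6]
ee_rot: [3.086, 0.585, 0.001]
contact_force: [-1.6, -0.5, 9.4]
width: 0.003
grip_force: 4.8
```

Not yet at the hard stop, so I'll continue in 1 mm steps.

Call:
jog_arm:
  motion:
    - {"tx":0,"ty":0,"tz":0.007,"rx":0,"ry":0,"rz":0}

```text
t: 6.7
ee_pos: [499.9, 4.0, 201.1]
ee_rot: [3.086, 0.585, 0.001]
contact_force: [-6.3, 0.6, 24.9]
width: 0.002
grip_force: 12.0
```

Call:
jog_arm:
  motion:
    - {"tx":0,"ty":0,"tz":0.004,"rx":0,"ry":0,"rz":0}

```text
t: 6.82
ee_pos: [499.9, 4.0, 201.0]
ee_rot: [3.086, 0.585, 0.002]
contact_force: [-7.4, 0.3, 27.3]
width: 0.004
grip_force: 13.6
```

The hard stop is reached at tip height 182 mm. I'll retreat straight up.

Call:
jog_arm:
  motion:
    - {"tx":0,"ty":0,"tz":-0.02,"rx":0,"ry":0,"rz":0}
    - {"tx":0,"ty":0,"tz":-0.1,"rx":0,"ry":0,"rz":0}
    - {"tx":0,"ty":0,"tz":-0.2,"rx":0,"ry":0,"rz":0}
    - {"tx":0,"ty":0,"tz":-0.2,"rx":0,"ry":0,"rz":0}
    - {"tx":0,"ty":0,"tz":0,"rx":0,"ry":0,"rz":0}

```text
t: 7.45
ee_pos: [500.4, 4.0, 279.9]
ee_rot: [3.085, 0.585, 0.006]
contact_force: [-0.6, -0.1, -0.2]
width: 0.003
grip_force: 0.0
```

```bash
python3 look.py pics/l2.png; python3 go.py
```

```text
7.55 [499.5   4.1 277.6] [-0.002 -0.004 -0.35 ]
```

View pics/l2.png

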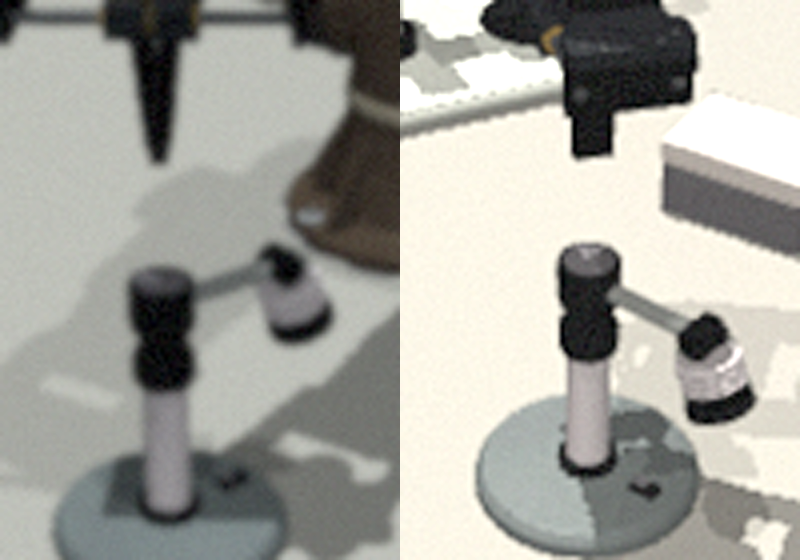

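The column is fully collapsed: the head is stacked directly on both collars (zoom (160,270–390) left, (590,245–355) right). The base has not moved, and the gripper is well clear.

```bash
python3 -c "
from workcell import order
print(order.sign_off())"
```

```text
the job is handed in; nothing more can be done
None
```

The lamp's column is pushed fully down, thin tube first and then the middle tube to its hard stop at 182 mm; the lamp hasn't moved, nothing else was touched, and the job is handed in.

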